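# Hang the L-shaped shelf sign level on the book trough

### The arm

A 6-joint arm with a two-finger parallel gripper is mounted at the origin on the work surface. World frame = base frame: x ahead of the robot, y to its left, z up, the work surface at z = 0. Lengths are in m, angles in rad, forces in N, time in s.
With the tool pointing down it reaches from about 0.325 to 0.775 m from the base axis. Payload 5.5 kg.
Tool frame: the origin (TCP) lies at the very end of the fingers, on their centre line; the grasp point (between the pads) lies 19 mm behind it; z points along the fingers, y is the direction in which the jaws open and shut (so a half turn about z gives the same grasp; the last joint's range is limited). The gripper opens to 88 mm and grips with 3 to 60 N. Pads are 20 mm wide; open, the fingers measure 115 mm over their backs; the gripper's body (75 mm by 178 mm) begins 61 mm behind the grasp point.
Start: joints at [1.081, 0.091, 1.231, -0, 1.82, -0.057], TCP at [0.252, 0.545, 0.223] pointing down, gripper open.
Joint ranges: [-2.87, 2.87], [-0.86, 2.18], [0.17, 2.46], [-1.51, 4.65], [0.06, 2.69], [-2.65, 2.65]. Speed limits (rad/s): [2.57, 2.57, 3.01, 3.14, 3.14, 3.14].

### API

Orientations are given as a unit quaternion [x, y, z, w].
In Python, from workcell import read_state, cams, workorder gives the robot as it stands.
- The arm moves only by the tool drive_tool, never from a script. Its argument "plan" is a list of rows, each a list of 5 numbers: the shift along the tool's x, y, z in mm, then the turn about the tool's z in rad, then the closure, from -1 (fully open) to 1 (shut), so that 0 is half open. In form: [[x, y, z, spin, grip], ...]. A call has 1 to 12 rows; each row shifts and turns the commanded pose from where the row before left it, along the tool's axes as they then stand; what a row does not reach is not made up. A row lasts 1/12 s, in which the tool goes at most 41.7 mm and 7.16 degrees, less where a joint would pass 70% of its speed; a pose out of reach is approached as far as the arm can. A call is refused whole if a number of a shift passes 41.7 or a number of a turn 0.125, either way. A call with a gripper value outside its range is refused whole. The fingers move at their own pace and stop on an object; the grip force is fixed at half the most. Time passes only in rows, so rows that do not move let the fingers close. It gives the time, the measured TCP pose, the force and the opening at its end, in the units of the state.
- read_state(): the state, without advancing time (a new reading comes with each control period).
- cams.get_image(name): name is "scene" or "top" or "wrist"; returns the picture (420x560x3 uint8, red, green, blue); there is no depth.
- cams.get_calibration(name): a dict with "camera_matrix" (3x3 intrinsics, pixels), "rvec" (rotation vector, rad) and "tvec" (3), from world to camera coordinates, as OpenCV has them. Camera axes: x right, y down, z forward; pixel columns grow to the right and rows downward; lengths in m; the calibration is good to about 2 mm. A picture is of the moment at which its call begins: read the wrist's pose just before it. get_calibration takes no time and is no camera call; for the wrist camera it gives the pose at the moment of the call.
- workorder.job_done(): hands the job in, once; it reports no verdict.
The state is a dict: "clock": time; "joints": joint angles; "qd": joint speeds; "tau": joint torques, N m; "ee_pos": TCP position; "eef_rot": TCP orientation; "ft_force": force on the tool from outside, world axes, zero at the start; "torque": the same for the moment, N m; "width": opening from 0.0 (shut) to 1.0 (fully open).
Only numpy, scipy, OpenCV 4.12 (cv2) and the standard library are available. Lean on these libraries where they do the work, as an engineer would, in place of code of your own. Each camera call takes 0.05 s, during which the arm holds its last target.

### The job

Take the L-shaped plywood shelf sign out of its rack and hang it, by the one of its five holes from which it hangs level, on the headed brass stud on the end panel of the book trough. Nobody measured how high the stud is set in its slot, so find it by feel or by eye and never force it: press only lightly on the trough and stud. Leave the sign hanging by itself on the neck of the stud, behind the head, its back against the panel, and leave everything else on the table where it is.

Things in the scene. Friction and masses are not known exactly. Their poses are not given: they have to be found in the camera images.
- sign: L-shaped sign, uniform 8 mm plywood (thickness along x), about 160 g, upright in the rack. Origin: centre of the underside of its leg, z up. Leg: y -35 to +35, z 0 to 160 mm. Bar on top: y -125 to +35, z 160 to 264 mm (overhangs to -y). Five round 18 mm through holes, 28 mm apart, in a row 78 mm below the top edge; grip the bar above them. Both faces alike.
- hole_a (a point): Centre of the 18 mm hole farthest along the overhang (sign y -110, z 186 mm), mid-thickness.
- hole_b (a point): Centre of the next 18 mm hole (sign y -82, z 186 mm), mid-thickness.
- hole_c (a point): Centre of the next 18 mm hole (sign y -54, z 186 mm), mid-thickness.
- hole_d (a point): Centre of the next 18 mm hole (sign y -26, z 186 mm), mid-thickness.
- hole_e (a point): Centre of the last 18 mm hole, over the leg (sign y +2, z 186 mm), mid-thickness.
- rack: Fixed dark wooden rack with one upright slot 10.5 mm wide for the sign's leg: foot 75 x 100 x 12 mm, slot floor at z 12 mm, slot walls 16 mm thick and 90 mm long up to z 47 mm. The slot runs along its y. Origin: centre of the underside.
- trough: Fixed wooden book trough, 134 mm deep. Its end panel (120 wide, 20 thick, 241 mm high) carries the stud. x points horizontally out of the panel's front face, along the stud, away from the books (at most 204 mm high, at negative x); z up. Origin: middle of the lower edge of the panel's front face. Keep the force on panel and stud below 25 N.
- slot (a point): Mid-height of the panel's slot, on its front face, 225 mm above the table, axes as the trough's. The rigid polished stud sticks out along +x at y = 0, at an unmeasured height within 15 mm above or below this point: neck 7 mm diameter, 16 mm long from the face, then head 13 mm diameter, 6 mm long, 1 mm chamfer; tip 22 mm from the face.
- books: Two closed books lying flat in a stack, 130 x 85 x 42 mm, loose bystander. Origin: centre of the underside.
- ink: Glass ink jar, 48 mm diameter, 55 mm high, loose bystander. Origin: centre of the underside.
- weight: Brass paperweight, 52 mm diameter, 38 mm high, loose bystander. Origin: centre of the underside.
- mug: White mug, 76 mm diameter, 85 mm high, loose bystander. Origin: centre of the underside.
- brush: Dusting brush, 170 mm long, lying on the table, loose bystander. Origin: on the table under its middle.
Mind the look-alikes: they are no part of the job. What is meant by the trough is not blue, and is the larger of those in its own colour.

How it is judged:
At the end, for the whole second after the job is handed in: The sign hangs at rest and released on the neck of the stud by one hole, level (upright within 0.09 rad, about 5 degrees), that hole within 6 mm sideways of the slot's middle line and between 26 mm below and 14 mm above the slot's middle, its back within 5 mm of the panel's face (angle between sign's own z axis and vertical below 0.09 rad and ((x of hole_a in the frame of slot between 0.001 and 0.009 m and y of hole_a in the frame of slot between -0.006 and 0.006 m and z of hole_a in the frame of slot between -0.026 and 0.014 m) or (x of hole_b in the frame of slot between 0.001 and 0.009 m and y of hole_b in the frame of slot between -0.006 and 0.006 m and z of hole_b in the frame of slot between -0.026 and 0.014 m) or (x of hole_c in the frame of slot between 0.001 and 0.009 m and y of hole_c in the frame of slot between -0.006 and 0.006 m and z of hole_c in the frame of slot between -0.026 and 0.014 m) or (x of hole_d in the frame of slot between 0.001 and 0.009 m and y of hole_d in the frame of slot between -0.006 and 0.006 m and z of hole_d in the frame of slot between -0.026 and 0.014 m) or (x of hole_e in the frame of slot between 0.001 and 0.009 m and y of hole_e in the frame of slot between -0.006 and 0.006 m and z of hole_e in the frame of slot between -0.026 and 0.014 m)) and contact force between sign and trough above 0.6 N and linear speed of sign below 0.02 m/s and angular speed of sign below 0.15 rad/s); the robot touches nothing.
It fails at once if the trough or its stud is pushed with more than 25 N (contact force between anything else and trough above 25 N).
It fails at once if a bystander is shifted by more than 25 mm (distance of any of books, ink, weight, mug, brush from where it was at the start of the episode above 0.025 m).
It also fails if it takes over 72 s, if anything falls off the work surface, if the arm or the gripper's body presses on something with over 40 N, if the wrist force passes 120 N, or if a joint passes its speed limit or range.

## Working session

There is one attempt and no reset: what is moved stays moved. The work goes in short steps, Python scripts to look and compute and a tool call to move; the robot and the scene stay as the last step left them, time stands still between calls to the robot, and variables do not carry over. Pictures are saved under pics/ and viewed, and the job is handed in when it is done.

Besides the shell and the picture viewer there is one more tool, called after ">>>" as a command line: name --pt "numbers of a row" for each row, then --argument value for the rest. drive_tool: Moves the arm, as the interface text tells. Its arguments: {"type":"object","properties":{"plan":{"type":"array"}},"required":["plan"]}

```bash
mkdir -p pics; ls; python3 - <<'E'
from workcell import read_state, cams
import cv2
print(read_state())
for n in("scene","top","wrist"):
    im=cams.get_image(n); cv2.imwrite(f"pics/{n}0.png",cv2.cvtColor(im,cv2.COLOR_RGB2BGR)); print(n,cams.get_calibration(n))
E
```

```text
pics
{'clock': 0.0, 'joints': array([ 1.08127832e+00,  9.18105416e-02,  1.23188927e+00, -4.46459111e-05,
        1.81979014e+00, -5.67312346e-02]), 'qd': array([ 0.00108962,  0.00093909, -0.00058427, -0.00192597,  0.00090144,
        0.0006357 ]), 'tau': array([-1.89411454e-03, -4.46442461e+01, -4.06447148e+01,  6.97331387e-02,
        2.90408201e-02, -1.54809468e-04]), 'ee_pos': array([0.25153184, 0.54439903, 0.2215339 ]), 'eef_rot': array([ 2.14713782e-01,  9.76676554e-01, -9.19323680e-04, -2.35052808e-04]), 'ft_force': array([-0.21626016,  0.16078657,  0.36174632]), 'torque': array([-0.01335727,  0.00828847, -0.04163645]), 'width': 0.9988817844977969}
scene {'camera_matrix': array([[443.57846398,   0.        , 287.40265214],
       [  0.        , 443.57846398, 212.45221421],
       [  0.        ,   0.        ,   1.        ]]), 'rvec': array([ 1.91664691,  1.61980535, -0.64523524]), 'tvec': array([-0.09177154, -0.25251304,  1.58073002])}
top {'camera_matrix': array([[451.08239422,   0.        , 274.85370382],
       [  0.        , 451.08239422, 214.76709832],
       [  0.        ,   0.        ,   1.        ]]), 'rvec': array([ 2.21613197, -2.16013313,  0.0790615 ]), 'tvec': array([-0.00999153,  0.51337894,  1.43175741])}
wrist {'camera_matrix': array([[345.27072353,   0.        , 278.85228949],
       [  0.        , 345.27072353, 209.18346599],
       [  0.        ,   0.        ,   1.        ]]), 'rvec': array([-2.4511481 , -1.56780591, -0.20598167]), 'tvec': array([-0.59836582, -0.03160371,  0.39162982])}
```

View pics/scene0.png

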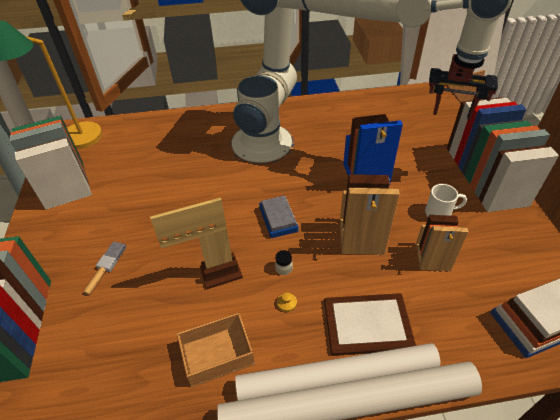

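View pics/top0.png

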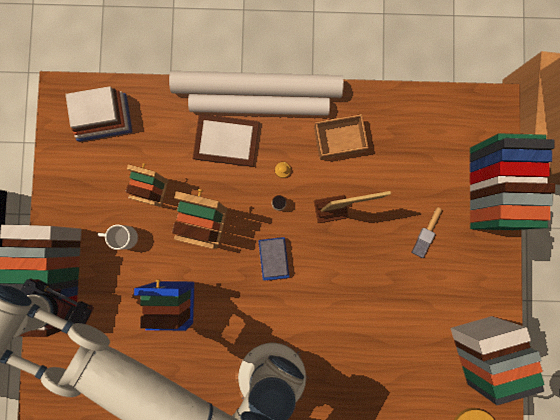

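View pics/wrist0.png

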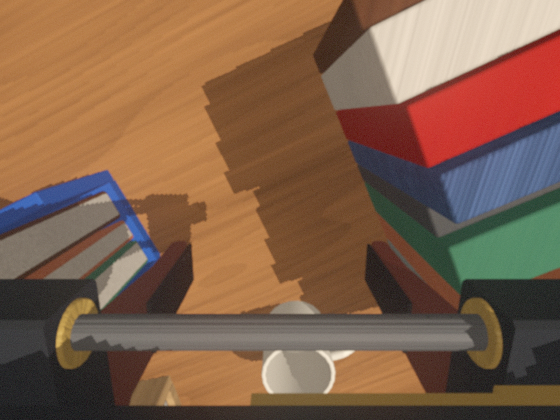

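Candidates for the trough: blue one (scene 372,150), large wooden one (368,220), small wooden one (442,247). The large wooden one fits: not blue, and the larger of the two in wood colour. I'll confirm it in enlarged crops and measure.

```bash
python3 - <<'E'
import cv2
s=cv2.imread("pics/scene0.png");t=cv2.imread("pics/top0.png")
def crop(im,x0,y0,w,h,f,n): cv2.imwrite(n,cv2.resize(im[y0:y0+h,x0:x0+w],None,fx=f,fy=f,interpolation=cv2.INTER_CUBIC))
crop(s,330,165,80,100,6,"pics/c1.png")
crop(s,145,190,110,100,6,"pics/c2.png")
crop(t,165,180,75,75,8,"pics/c3.png")
crop(t,300,175,105,60,7,"pics/c4.png")
E
```

```text
(no output)
```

View pics/c1.png

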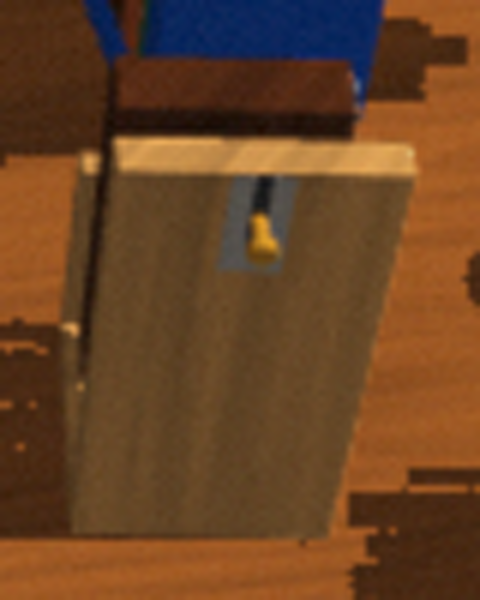

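View pics/c2.png

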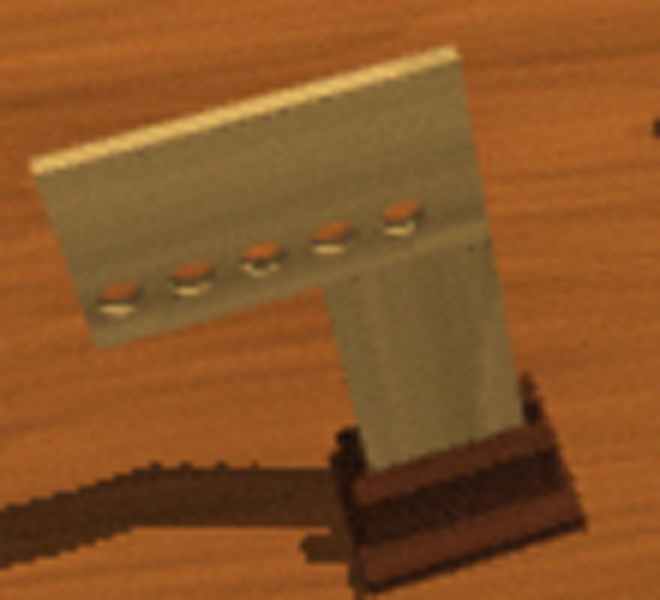

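View pics/c3.png

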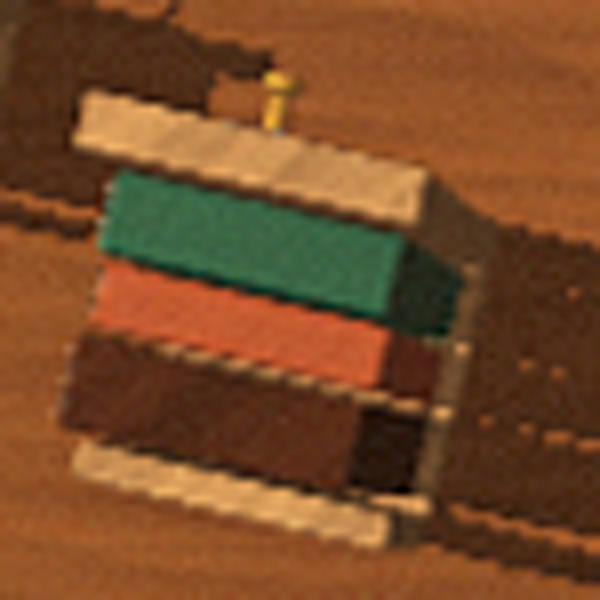

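View pics/c4.png

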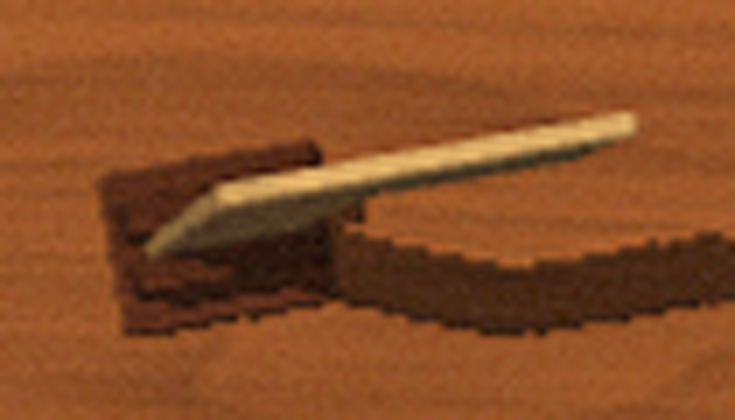

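```bash
cat > h.py <<'E'
import numpy as np, cv2
from scipy.optimize import least_squares
from scipy.spatial.transform import Rotation as R
def proj(cal,P):
    return cv2.projectPoints(np.asarray(P,float).reshape(-1,1,3),cal["rvec"],cal["tvec"],cal["camera_matrix"],None)[0].reshape(-1,2)
def cr(x0,y0,f): return lambda u,v:(x0+(u+.5)/f-.5,y0+(v+.5)/f-.5)
def T(p,P): # p=x,y,z,yaw
    c,s=np.cos(p[3]),np.sin(p[3]); P=np.asarray(P,float)
    return np.c_[p[0]+c*P[:,0]-s*P[:,1],p[1]+s*P[:,0]+c*P[:,1],p[2]+P[:,2]]
def fit(obs,p0,free):
    # obs: list of (cal,Plocal,pix)
    p0=np.array(p0,float)
    def f(q):
        p=p0.copy();p[free]=q
        return np.concatenate([(proj(c,T(p,P))-np.array(x)).ravel() for c,P,x in obs])
    r=least_squares(f,p0[free],loss="soft_l1"); p=p0.copy();p[free]=r.x
    return p,f(r.x).reshape(-1,2)
E
cat > m1.py <<'E'
from h import *
from workcell import cams
cs,ct,cw=[cams.get_calibration(n) for n in("scene","top","wrist")]
a=cr(330,165,6);b=cr(165,180,8);c=cr(145,190,6);d=cr(300,175,7)
w=.06;h=.241
p,r=fit([(cs,[[0,-w,h],[0,w,h],[-.02,-w,h],[-.02,w,h],[0,-w,0],[0,w,0]],[a(112,173),a(413,178),a(118,137),a(413,147),a(72,535),a(328,538)]),
 (ct,[[0,w,h],[0,-w,h],[-.02,w,h],[-.02,-w,h]],[b(82,92),b(428,168),b(75,145),b(415,222)])],[.5,.15,0,-.2],[0,1,3])
print("trough",p);print(r.round(1).tolist())
for z in(-.015,-.01,-.005,0,.005,.01,.015):
    q=T(p,[[.0,0,.225+z],[.022,0,.225+z]]);u=proj(cs,q);v=proj(ct,q)
    print(z,((u-[330,165]+.5)*6-.5).round(0).tolist(),((v-[165,180]+.5)*8-.5).round().tolist())
X=.004
s,r=fit([(cs,[[X,-.125,.264],[X,.035,.264],[X,-.125,.16]]+[[X,-.11+.028*i,.186] for i in range(5)],[c(37,172),c(460,60),c(100,348),c(118,300),c(190,280),c(262,260),c(331,238),c(402,220)]),
 (ct,[[0,.035,.264],[0,-.125,.264]],[d(214,195),d(635,123)])],[.55,-.2,.012,.2],[0,1,2,3])
print("sign",s);print(r.round(1).tolist())
print("wristcam",-R.from_rotvec(cw["rvec"]).as_matrix().T@cw["tvec"])
E
python3 m1.py
```

```text
trough [ 0.54621835  0.21714065  0.         -0.19730029]
[[0.7, -0.8], [1.0, -0.9], [-0.8, -0.6], [-0.1, -1.6], [-0.3, -0.0], [0.3, 0.3], [0.7, -0.8], [0.4, -0.6], [-0.1, -0.3], [0.3, -0.2]]
-0.015 [[257.0, 224.0], [263.0, 264.0]] [[274.0, 135.0], [289.0, 73.0]]
-0.01 [[259.0, 216.0], [264.0, 256.0]] [[272.0, 133.0], [286.0, 72.0]]
-0.005 [[261.0, 207.0], [266.0, 247.0]] [[269.0, 131.0], [284.0, 70.0]]
0 [[262.0, 199.0], [267.0, 238.0]] [[267.0, 130.0], [282.0, 68.0]]
0.005 [[264.0, 190.0], [269.0, 230.0]] [[265.0, 128.0], [279.0, 66.0]]
0.01 [[265.0, 181.0], [271.0, 221.0]] [[262.0, 127.0], [277.0, 64.0]]
0.015 [[267.0, 172.0], [272.0, 212.0]] [[260.0, 125.0], [275.0, 62.0]]
sign [ 0.53958538 -0.1783088   0.00933303  0.19337105]
[[-0.7, 0.4], [-0.1, 0.1], [-0.5, 0.4], [0.5, -0.3], [0.4, -0.3], [0.3, -0.3], [0.4, 0.1], [0.2, -0.1], [0.8, -0.1], [-0.1, 0.2]]
wristcam [0.18600435 0.57430497 0.38469539]
```

```bash
cat >> h.py <<'E'
def toolyaw(q):
    y=R.from_quat(q).as_matrix()[:,1]; return np.arctan2(y[1],y[0])
def rows(st,way,grip,vmax=30.,wmax=.1):
    """way: list of (x,y,z,yaw of tool y). prints rows per segment"""
    p=np.array(st["ee_pos"]);yaw=toolyaw(st["eef_rot"])
    for t in way:
        t=np.array(t);d=(t[:3]-p)*1000;dy=(t[3]-yaw+np.pi)%(2*np.pi)-np.pi
        n=int(max(1,np.ceil(np.linalg.norm(d)/vmax),np.ceil(abs(dy)/wmax)))
        for i in range(n):
            ya=yaw+dy*i/n
            Y=np.array([np.cos(ya),np.sin(ya),0]);X=np.array([-Y[1],Y[0],0])
            q=d/n
            print([round(float(q@X),1),round(float(q@Y),1),round(float(-q[2]),1),round(-dy/n,4),grip],end=",")
        print("  #",n)
        p=t[:3];yaw=t[3]
def loc(p,P): return T(p,[P])[0]
E
python3 - <<'E'
from h import *
from workcell import *
st=read_state()
cw=cams.get_calibration("wrist"); print(R.from_rotvec(cw["rvec"]).as_matrix())
tr=[.546,.217,0,-.197]
q=loc(tr,[.05,-.04,.275])
rows(st,[[.252,.545,.34,1.138],[q[0],q[1],.34,-.197],[*q,-.197]],-1)
E
```

```text
[[ 0.41963715  0.90768838 -0.00254349]
 [ 0.8762274  -0.40435772  0.26214572]
 [ 0.23691814 -0.11223476 -0.96502495]]
[-0.0, 0.2, -29.5, np.float64(0.0), -1],[-0.0, 0.2, -29.5, np.float64(0.0), -1],[-0.0, 0.2, -29.5, np.float64(0.0), -1],[-0.0, 0.2, -29.5, np.float64(0.0), -1],  # 4
[-27.2, -11.9, -0.0, np.float64(0.0785), -1],[-28.0, -9.7, -0.0, np.float64(0.0785), -1],[-28.7, -7.5, -0.0, np.float64(0.0785), -1],[-29.2, -5.2, -0.0, np.float64(0.0785), -1],[-29.5, -2.9, -0.0, np.float64(0.0785), -1],[-29.7, -0.6, -0.0, np.float64(0.0785), -1],[-29.6, 1.8, -0.0, np.float64(0.0785), -1],[-29.4, 4.1, -0.0, np.float64(0.0785), -1],[-29.0, 6.4, -0.0, np.float64(0.0785), -1],[-28.4, 8.6, -0.0, np.float64(0.0785), -1],[-27.6, 10.8, -0.0, np.float64(0.0785), -1],[-26.7, 13.0, -0.0, np.float64(0.0785), -1],[-25.6, 15.0, -0.0, np.float64(0.0785), -1],[-24.3, 17.0, -0.0, np.float64(0.0785), -1],[-22.9, 18.8, -0.0, np.float64(0.0785), -1],[-21.4, 20.6, -0.0, np.float64(0.0785), -1],[-19.7, 22.2, -0.0, np.float64(0.0785), -1],  # 17
[0.0, 0.0, 21.7, np.float64(-0.0), -1],[0.0, 0.0, 21.7, np.float64(-0.0), -1],[0.0, 0.0, 21.7, np.float64(-0.0), -1],  # 3
```

>>> drive_tool --pt "0 0 -30 0 -1" --pt "0 0 -30 0 -1" --pt "0 0 -30 0 -1" --pt "0 0 -28 0 -1" --pt "-27.2 -11.9 0 0.0785 -1" --pt "-28 -9.7 0 0.0785 -1" --pt "-28.7 -7.5 0 0.0785 -1" --pt "-29.2 -5.2 0 0.0785 -1" --pt "-29.5 -2.9 0 0.0785 -1" --pt "-29.7 -0.6 0 0.0785 -1" --pt "-29.6 1.8 0 0.0785 -1" --pt "-29.4 4.1 0 0.0785 -1"

```text
clock: 1.15
ee_pos: [0.41, 0.366, 0.3404]
eef_rot: [0.508, 0.862, -0.0, -0.0]
ft_force: [-0.2, -0.1, 0.2]
width: 0.998
```

>>> drive_tool --pt "-29 6.4 0 0.0785 -1" --pt "-28.4 8.6 0 0.0785 -1" --pt "-27.6 10.8 0 0.0785 -1" --pt "-26.7 13 0 0.0785 -1" --pt "-25.6 15 0 0.0785 -1" --pt "-24.3 17 0 0.0785 -1" --pt "-22.9 18.8 0 0.0785 -1" --pt "-21.4 20.6 0 0.0785 -1" --pt "-19.7 22.2 0 0.0785 -1" --pt "0 0 30 0 -1" --pt "0 0 30 0 -1" --pt "0 0 0 0 -1"

```text
clock: 2.15
ee_pos: [0.5851, 0.1665, 0.2715]
eef_rot: [0.773, 0.634, -0.006, -0.003]
ft_force: [-1.3, 0.4, -1.4]
width: 0.999
```

```bash
cat > snap.py <<'E'
import sys,cv2,json,numpy as np
from workcell import *
from h import *
n=sys.argv[1]; st=read_state(); cal=cams.get_calibration("wrist")
im=cams.get_image("wrist"); cv2.imwrite(f"pics/{n}.png",cv2.cvtColor(im,cv2.COLOR_RGB2BGR))
json.dump({k:np.asarray(v).tolist() for k,v in cal.items()},open(f"pics/{n}.json","w"))
print(st["clock"],st["ee_pos"].round(4),toolyaw(st["eef_rot"]).round(4),st["ft_force"].round(2),st["width"])
E
python3 snap.py w1
```

```text
2.15 [0.5851 0.1665 0.2715] -0.1977 [-1.26  0.38 -1.43] 0.9990896182862911
```

View pics/w1.png

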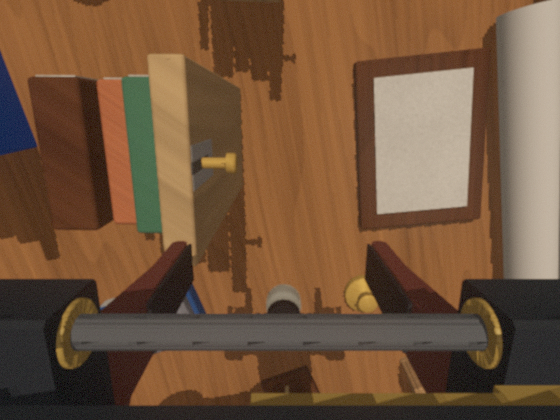

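```bash
python3 - <<'E'
import cv2
s=cv2.imread("pics/w1.png")
cv2.imwrite("pics/w1c.png",cv2.resize(s[45:260,145:255],None,fx=5,fy=5,interpolation=cv2.INTER_CUBIC)[:, :])
i=cv2.resize(s[120:200,170:250],None,fx=7,fy=7,interpolation=cv2.INTER_CUBIC);cv2.imwrite("pics/w1d.png",i)
i=cv2.resize(s[45:255,145:250],None,fx=2.8,fy=2.8,interpolation=cv2.INTER_CUBIC);cv2.imwrite("pics/w1c.png",i)
E
```

```text
(no output)
```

View pics/w1d.png

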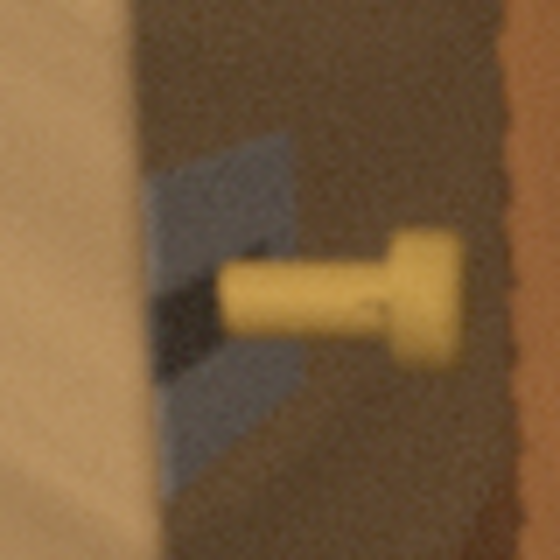

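View pics/w1c.png

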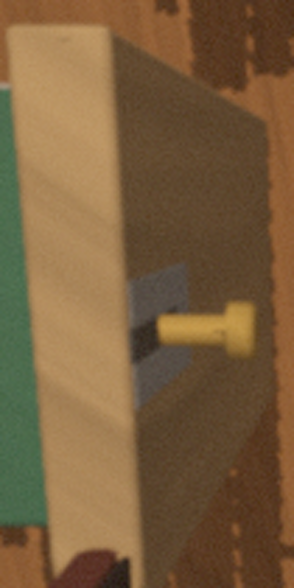

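```bash
cat > m2.py <<'E'
from h import *
import json
from workcell import cams
cal={k:np.array(v) for k,v in json.load(open("pics/w1.json")).items()}
c=cr(145,45,2.8);d=cr(170,120,7)
C=-R.from_rotvec(cal["rvec"]).as_matrix().T@cal["tvec"]
w=.06;h=.241
P=[[-.02,w,h],[0,w,h],[0,w,0]];X=[c(8,27),c(108,27),c(267,122)]
def line(q): # residuals: full
    x,y,yaw,hs,dz,dx=q
    p=[x,y,0,yaw]
    r=(proj(cal,T(p,P))-X).ravel()
    # front edge passes through d(135,100)&c(142,560)
    e=proj(cal,T(p,[[0,w,h],[0,-w,h]])); t=(e[1]-e[0])/np.linalg.norm(e[1]-e[0]);n=np.array([-t[1],t[0]])
    r2=[n@(np.array(z)-e[0]) for z in(c(142,560),c(131,330),d(140,200))]
    # stud silhouettes: build cylinder points
    th=np.linspace(0,2*np.pi,73)
    def ring(xx,rr): return proj(cal,T(p,np.c_[np.full(73,xx),rr*np.cos(th),hs+rr*np.sin(th)]))
    nk=ring(.008,.0035);hd=ring(.019,.0065);tip=ring(.022,.0055);back=ring(.016,.0065);base=ring(0,.0035)
    o=lambda u,v:np.array(d(u,v))
    r3=[nk[:,1].min()-o(0,262)[1],nk[:,1].max()-o(0,333)[1],hd[:,1].min()-o(0,229)[1],hd[:,1].max()-o(0,368)[1],
        tip[:,0].max()-o(464,0)[0],back[:,0].min()-o(390,0)[0],base[:,0].min()-o(219,0)[0]]
    return np.r_[r,r2,r3]
r=least_squares(lambda q:line([*q,0,0]),[.546,.217,-.197,.22])
print(r.x,line([*r.x,0,0]).round(1))
J=r.jac;cov=np.linalg.inv(J.T@J)*.5**2;print(np.sqrt(np.diag(cov)))
print("cam local", C-[r.x[0],r.x[1],0])
tr=[r.x[0],r.x[1],0,r.x[2]]
print("stud tip",T(tr,[[.022,0,r.x[3]]]))
E
python3 m2.py
```

```text
[ 0.54353227  0.21697625 -0.20922261  0.21254702] [-1.8 -0.6  1.  -0.2  0.3 -1.  -0.2 -1.   0.1  0.   0.9  0.2  0.8  1.7
  0.2  0.2]
[0.00014202 0.00012525 0.00304338 0.00103583]
cam local [0.05724158 0.01986164 0.43402432]
stud tip [[0.56505251 0.21240686 0.21254702]]
```

>>> drive_tool --pt "0 24 0 0 -1" --pt "0 24 0 0 -1" --pt "0 24 15 0 -1" --pt "0 0 25 0 -1" --pt "0 0 10 0 -1" --pt "0 0 0 0 -1" --pt "0 0 0 0 -1"

```text
clock: 2.78
ee_pos: [0.6569, 0.1541, 0.2323]
eef_rot: [0.773, 0.635, 0.0, 0.0]
ft_force: [-0.8, 0.5, 0.4]
width: 0.999
```

```bash
python3 snap.py w2; python3 - <<'E'
import cv2
s=cv2.imread("pics/w2.png")
i=cv2.resize(s[90:240,0:160],None,fx=4,fy=4,interpolation=cv2.INTER_CUBIC);cv2.imwrite("pics/w2c.png",i)
s=cv2.imread("pics/scene0.png")
i=cv2.resize(s[188:216,360:390],None,fx=18,fy=18,interpolation=cv2.INTER_CUBIC);cv2.imwrite("pics/c1z.png",i)
E
```

```text
2.7833 [0.6569 0.1541 0.2323] -0.1957 [-0.76  0.47  0.44] 0.999005462763757
```

View pics/w2.png

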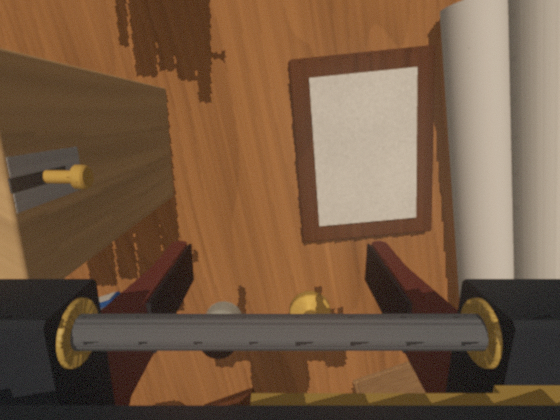

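View pics/w2c.png

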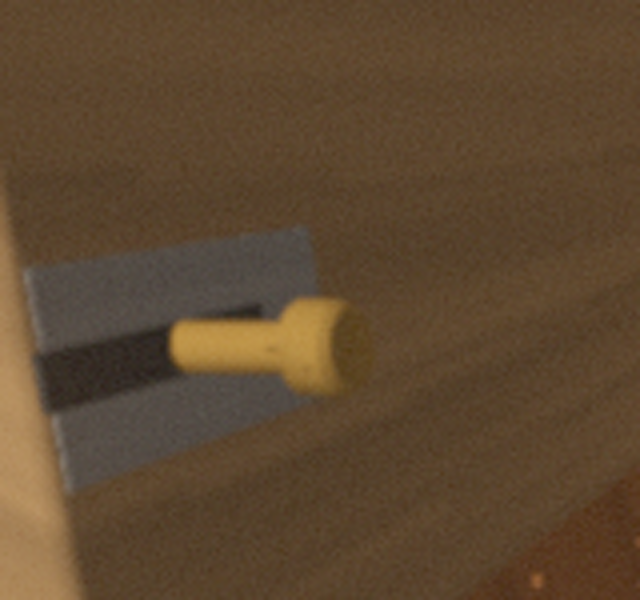

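View pics/c1z.png

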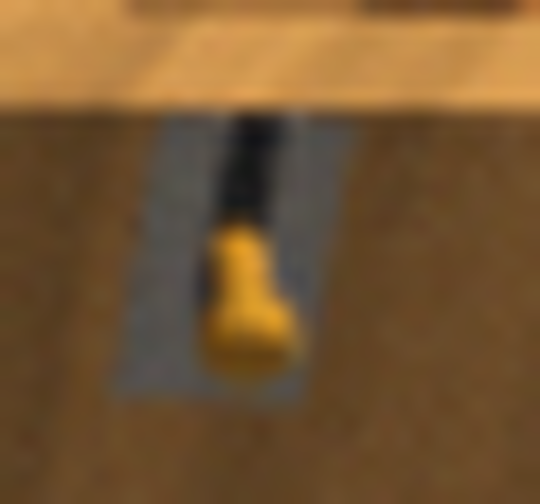

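```bash
cat > m3.py <<'E'
from h import *
import json
from workcell import cams
L=lambda n:{k:np.array(v) for k,v in json.load(open(f"pics/{n}.json")).items()}
c1,c2=L("w1"),L("w2");cs,ct=cams.get_calibration("scene"),cams.get_calibration("top")
w=.06;h=.241;th=np.linspace(0,2*np.pi,73)
def bias(cal,b):
    Rn=R.from_rotvec(b[:3])
    return dict(camera_matrix=cal["camera_matrix"],rvec=(Rn*R.from_rotvec(cal["rvec"])).as_rotvec(),tvec=Rn.apply(cal["tvec"])+b[3:])
def edge(cal,p,A,B,pts):
    e=proj(cal,T(p,[A,B]));t=(e[1]-e[0])/np.linalg.norm(e[1]-e[0]);n=np.array([-t[1],t[0]])
    return [n@(np.array(z)-e[0]) for z in pts]
def res(q,full=False):
    x,y,yaw,hs=q[:4];p=[x,y,0,yaw];out=[]
    a1,a2=bias(c1,q[4:10]),bias(c2,q[4:10]);as_=bias(cs,q[10:16])
    def ring(cal,xx,rr): return proj(cal,T(p,np.c_[np.full(73,xx),rr*np.cos(th),hs+rr*np.sin(th)]))
    c=cr(145,45,2.8);d=cr(170,120,7);o=lambda f,u,v:np.array(f(u,v))
    out+=list((proj(a1,T(p,[[-.02,w,h],[0,w,h],[0,w,0]]))-[c(8,27),c(108,27),c(267,122)]).ravel())
    out+=edge(a1,p,[0,w,h],[0,-w,h],[c(142,560),c(131,330),d(140,200)])
    def stud(cal,f,nv0,nv1,hv0,hv1,tu,bu):
        nk=ring(cal,.008,.0035);hd=ring(cal,.019,.0065);tip=ring(cal,.022,.0055);base=ring(cal,0,.0035)
        return [nk[:,1].min()-o(f,0,nv0)[1],nk[:,1].max()-o(f,0,nv1)[1],hd[:,1].min()-o(f,0,hv0)[1],hd[:,1].max()-o(f,0,hv1)[1],tip[:,0].max()-o(f,tu,0)[0],base[:,0].min()-o(f,bu,0)[0]]
    out+=stud(a1,d,262,333,229,368,464,219)
    e=cr(0,90,4)
    out+=stud(a2,e,320,373,296,396,372,169)
    out+=edge(a2,p,[0,w,h],[0,-w,h],[e(8,170),e(77,540)])
    out+=list((proj(a2,T(p,[[0,w,0]]))-[(168,90)]).ravel())
    out+=edge(a2,p,[0,w,0],[0,-w,0],[(174,185)])
    s=cr(330,165,6)
    out+=list((proj(as_,T(p,[[0,-w,h],[0,w,h],[-.02,-w,h],[-.02,w,h],[0,-w,0],[0,w,0]]))-[s(112,173),s(413,178),s(118,137),s(413,147),s(72,535),s(328,538)]).ravel())
    z=cr(360,188,18)
    hd=ring(as_,.019,.0065);tip=ring(as_,.022,.0055);base=ring(as_,0,.0035)
    out+=[tip[:,1].max()-o(z,0,375)[1],base[:,1].min()-o(z,0,222)[1],hd[:,0].min()-o(z,203,0)[0],hd[:,0].max()-o(z,302,0)[0]]
    if full: return np.array(out)
    b=q[4:16].reshape(2,2,3)
    return np.r_[np.array(out)/.6,(b[:,0]/.005).ravel(),(b[:,1]/.002).ravel()]
r=least_squares(res,np.r_[.545,.217,-.2,.217,np.zeros(12)],x_scale=.01,loss="soft_l1")
print(r.x[:4],r.x[4:].round(4));print(res(r.x,True).round(1))
print(np.sqrt(np.diag(np.linalg.inv(r.jac.T@r.jac)))[:4])
np.save("tr.npy",r.x)
E
python3 m3.py
```

```text
[ 0.54253642  0.21923032 -0.20815288  0.21658694] [-0.0068  0.0047 -0.0023 -0.     -0.0005  0.0025 -0.0029 -0.0009  0.0004
 -0.      0.001   0.0008]
[-1.4 -0.3  0.7 -0.1  0.7  0.2  0.1 -0.9  0.1 -0.1  0.8 -0.   0.7  0.6
 -1.3 -0.2 -0.2  0.3 -0.1  0.6 -0.2 -0.1  0.5 -0.9 -0.9 -0.2  0.7 -0.4
  0.9 -0.1 -0.7 -0.2 -0.1 -0.8 -0.3  0.3  0.2  1.   0.5 -0.2 -0.1 -0.2]
[0.00205981 0.00212538 0.00477077 0.00049766]
```

```bash
python3 - <<'E'
from h import *
from workcell import *
st=read_state()
s=[.5396,-.1783,0.012,.193]
q=loc(s,[0,-.026,.264]); print(q)
rows(st,[[*st["ee_pos"][:2],.33,-.1957],[q[0],q[1],.33,.193]],-1,vmax=34)
E
```

```text
[ 0.54458691 -0.20381726  0.276     ]
[0.0, 0.0, -32.2, np.float64(-0.0), -1],[0.0, 0.0, -32.2, np.float64(-0.0), -1],[0.0, 0.0, -32.2, np.float64(-0.0), -1],  # 3
[-31.1, -3.4, -0.0, np.float64(-0.0324), -1],[-31.0, -4.4, -0.0, np.float64(-0.0324), -1],[-30.8, -5.4, -0.0, np.float64(-0.0324), -1],[-30.6, -6.4, -0.0, np.float64(-0.0324), -1],[-30.4, -7.4, -0.0, np.float64(-0.0324), -1],[-30.1, -8.4, -0.0, np.float64(-0.0324), -1],[-29.8, -9.3, -0.0, np.float64(-0.0324), -1],[-29.5, -10.3, -0.0, np.float64(-0.0324), -1],[-29.2, -11.3, -0.0, np.float64(-0.0324), -1],[-28.8, -12.2, -0.0, np.float64(-0.0324), -1],[-28.4, -13.1, -0.0, np.float64(-0.0324), -1],[-27.9, -14.0, -0.0, np.float64(-0.0324), -1],  # 12
```

>>> drive_tool --pt "0 0 -33 0 -1" --pt "0 0 -33 0 -1" --pt "0 0 -32 0 -1" --pt "-31.1 -3.4 0 -0.0324 -1" --pt "-31 -4.4 0 -0.0324 -1" --pt "-30.8 -5.4 0 -0.0324 -1" --pt "-30.6 -6.4 0 -0.0324 -1" --pt "-30.4 -7.4 0 -0.0324 -1" --pt "-30.1 -8.4 0 -0.0324 -1" --pt "-29.8 -9.3 0 -0.0324 -1" --pt "-29.5 -10.3 0 -0.0324 -1" --pt "-29.2 -11.3 0 -0.0324 -1"

```text
clock: 3.83
ee_pos: [0.5716, -0.1156, 0.3322]
eef_rot: [0.672, 0.741, 0.001, 0.002]
ft_force: [-0.7, 0.4, 0.5]
width: 1.002
```

>>> drive_tool --pt "0 0 0 -0.0324 -1" --pt "0 0 0 -0.0324 -1" --pt "0 0 0 -0.0324 -1"

```text
clock: 4.08
ee_pos: [0.572, -0.1152, 0.3323]
eef_rot: [0.636, 0.772, 0.001, 0.002]
ft_force: [-0.3, 0.3, 0.3]
width: 0.997
```

```bash
python3 snap.py w3
```

```text
4.0833 [ 0.572  -0.1152  0.3323] 0.1929 [-0.29  0.26  0.29] 0.9974100682990625
```

View pics/w3.png

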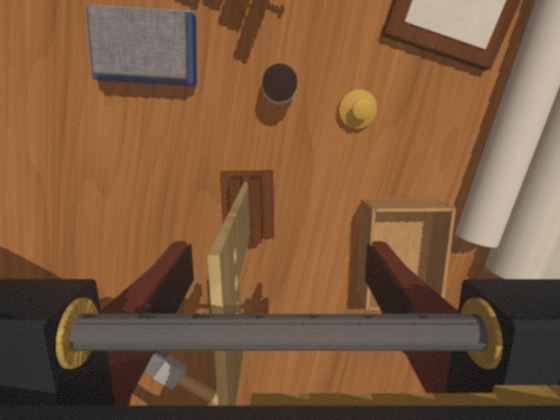

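```bash
python3 - <<'E'
import cv2
s=cv2.imread("pics/w3.png")
i=cv2.resize(s[170:320,190:290],None,fx=4,fy=4,interpolation=cv2.INTER_CUBIC);cv2.imwrite("pics/w3c.png",i)
i=cv2.resize(s[350:420,195:270],None,fx=7,fy=7,interpolation=cv2.INTER_CUBIC);cv2.imwrite("pics/w3d.png",i)
E
```

```text
(no output)
```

View pics/w3c.png

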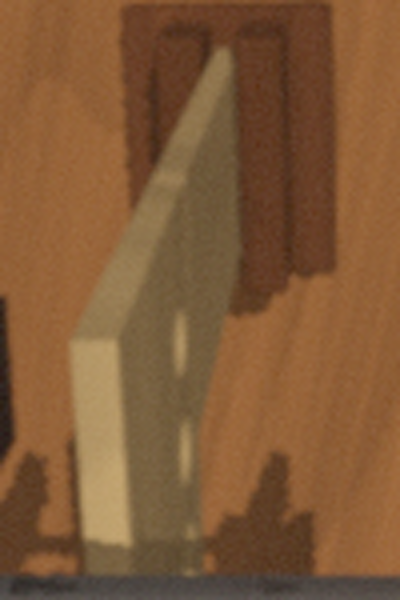

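View pics/w3d.png

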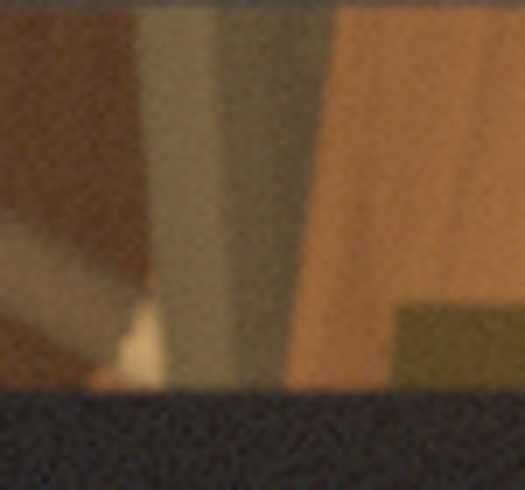

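```bash
python3 - <<'E'
from h import *
import json
L=lambda n:{k:np.array(v) for k,v in json.load(open(f"pics/{n}.json")).items()}
import re
q0=np.load("tr.npy")
def bias(cal,b):
    Rn=R.from_rotvec(b[:3]);return dict(camera_matrix=cal["camera_matrix"],rvec=(Rn*R.from_rotvec(cal["rvec"])).as_rotvec(),tvec=Rn.apply(cal["tvec"])+b[3:])
def edge(cal,p,A,B,pts):
    e=proj(cal,T(p,[A,B]));t=(e[1]-e[0])/np.linalg.norm(e[1]-e[0]);n=np.array([-t[1],t[0]])
    return [n@(np.array(z)-e[0]) for z in pts]
c=cr(190,170,4);d=cr(195,350,7)
for cal in(L("w3"),bias(L("w3"),q0[4:10])):
    def f(q):
        p=[q[0],q[1],.012,q[2]]
        r=(proj(cal,T(p,[[-.004,.035,.264],[.004,.035,.264]]))-[c(72,342),c(119,338)]).ravel()
        return np.r_[r,edge(cal,p,[-.004,.035,.264],[-.004,-.125,.264],[d(135,15),d(165,380)]),edge(cal,p,[.004,.035,.264],[.004,-.125,.264],[d(215,15),d(237,380)])]
    r=least_squares(f,[.54,-.178,.19]);print(r.x,r.fun.round(1))
E
```

```text
[ 0.53857334 -0.17842508  0.2031968 ] [-0.1 -0.4 -0.1  0.4  0.5 -0.1 -0.1 -0.1]
[ 0.53680411 -0.17785972  0.20117728] [-0.  -0.4 -0.2  0.4  0.6 -0.1 -0.2 -0.1]
```

```bash
python3 - <<'E'
from h import *
from workcell import *
st=read_state()
s=[.5383,-.1783,0.012,.200]
q=loc(s,[0,-.026,.264]); print(q)
rows(st,[[q[0],q[1],.325,.2],[q[0],q[1],.242,.2]],-1,vmax=30)
E
```

```text
[ 0.5434654  -0.20378173  0.276     ]
[-20.4, -11.3, 1.8, np.float64(-0.0011), -1],[-20.4, -11.4, 1.8, np.float64(-0.0011), -1],[-20.4, -11.4, 1.8, np.float64(-0.0011), -1],[-20.4, -11.4, 1.8, np.float64(-0.0011), -1],  # 4
[0.0, 0.0, 27.7, np.float64(-0.0), -1],[0.0, 0.0, 27.7, np.float64(-0.0), -1],[0.0, 0.0, 27.7, np.float64(-0.0), -1],  # 3
```

>>> drive_tool --pt "-20.4 -11.4 1.8 -0.0018 -1" --pt "-20.4 -11.4 1.8 -0.0018 -1" --pt "-20.4 -11.4 1.8 -0.0018 -1" --pt "-20.4 -11.4 1.8 -0.0018 -1" --pt "0 0 28 0 -1" --pt "0 0 28 0 -1" --pt "0 0 27 0 -1" --pt "0 0 0 0 -1"

```text
clock: 4.8
ee_pos: [0.542, -0.2028, 0.234]
eef_rot: [0.633, 0.774, -0.001, -0.003]
ft_force: [-0.8, 0.7, -1.9]
width: 1.004
```

>>> drive_tool --pt "0 0 0 0 0.5" --pt "0 0 0 0 1" --pt "0 0 0 0 1" --pt "0 0 0 0 1" --pt "0 0 0 0 1" --pt "0 0 0 0 1" --pt "0 0 0 0 1" --pt "0 0 0 0 1"

```text
clock: 5.47
ee_pos: [0.5438, -0.2037, 0.2386]
eef_rot: [0.633, 0.774, 0.0, 0.0]
ft_force: [-0.5, -0.3, -0.9]
width: 0.433
```

```bash
python3 - <<'E'
from workcell import *
st=read_state();print(st)
E
```

```text
{'clock': 5.4667, 'joints': array([-4.17022877e-01,  4.24046836e-02,  1.25327434e+00, -3.16517005e-05,
        1.84575684e+00, -6.16536568e-01]), 'qd': array([-0.00114463,  0.00112481,  0.00296192, -0.00178   , -0.00105522,
        0.00027752]), 'tau': array([ 1.73232163e-02, -4.25388372e+01, -4.06830668e+01,  5.00098150e-02,
        5.69295161e-02,  5.15687698e-04]), 'ee_pos': array([ 0.54375916, -0.20371348,  0.23858716]), 'eef_rot': array([6.33172855e-01, 7.74010419e-01, 6.12139719e-06, 7.96267151e-05]), 'ft_force': array([-0.51980861, -0.25420807, -0.87578543]), 'torque': array([-0.0740917 , -0.01234111, -0.01094427]), 'width': 0.4331588311099703}
```

>>> drive_tool --pt "0 0 -2 0 1" --pt "0 0 0 0 1" --pt "0 0 0 0 1" --pt "0 0 0 0 1" --pt "0 0 0 0 1" --pt "0 0 0 0 1" --pt "0 0 0 0 1" --pt "0 0 0 0 1" --pt "0 0 0 0 1" --pt "0 0 0 0 1"

```text
clock: 6.3
ee_pos: [0.5437, -0.2037, 0.2404]
eef_rot: [0.633, 0.774, 0.0, -0.0]
ft_force: [-1.0, 0.1, -0.4]
width: 0.092
```

>>> drive_tool --pt "0 0 -5 0 1" --pt "0 0 -10 0 1" --pt "0 0 -15 0 1" --pt "0 0 -20 0 1" --pt "0 0 -20 0 1" --pt "0 0 -20 0 1" --pt "0 0 -20 0 1" --pt "0 0 -15 0 1" --pt "0 0 -5 0 1" --pt "0 0 0 0 1" --pt "0 0 0 0 1"

```text
clock: 7.22
ee_pos: [0.5438, -0.2038, 0.3701]
eef_rot: [0.633, 0.774, -0.0, -0.0]
ft_force: [0.3, 0.4, -2.4]
width: 0.089
```

```bash
python3 - <<'E'
from h import *
from workcell import *
import cv2
st=read_state();print(st["ft_force"],st["torque"],st["width"],st["ee_pos"])
cv2.imwrite("pics/s2.png",cv2.cvtColor(cams.get_image("scene"),cv2.COLOR_RGB2BGR))
tr=[.543,.2185,0,-.205]
q=loc(tr,[.075,0,0])
rows(st,[[q[0],q[1],.368,-.205]],1,vmax=22)
E
```

```text
[ 0.26598996  0.44687338 -2.42907687] [-0.06772629  0.03251194 -0.00591609] 0.08932146035108691 [ 0.5437823  -0.20375327  0.37005248]
[20.2, 8.0, 0.1, np.float64(0.0213), 1],[20.4, 7.6, 0.1, np.float64(0.0213), 1],[20.6, 7.1, 0.1, np.float64(0.0213), 1],[20.7, 6.7, 0.1, np.float64(0.0213), 1],[20.8, 6.2, 0.1, np.float64(0.0213), 1],[21.0, 5.8, 0.1, np.float64(0.0213), 1],[21.1, 5.3, 0.1, np.float64(0.0213), 1],[21.2, 4.9, 0.1, np.float64(0.0213), 1],[21.3, 4.4, 0.1, np.float64(0.0213), 1],[21.4, 4.0, 0.1, np.float64(0.0213), 1],[21.5, 3.5, 0.1, np.float64(0.0213), 1],[21.5, 3.1, 0.1, np.float64(0.0213), 1],[21.6, 2.6, 0.1, np.float64(0.0213), 1],[21.7, 2.2, 0.1, np.float64(0.0213), 1],[21.7, 1.7, 0.1, np.float64(0.0213), 1],[21.7, 1.2, 0.1, np.float64(0.0213), 1],[21.7, 0.8, 0.1, np.float64(0.0213), 1],[21.8, 0.3, 0.1, np.float64(0.0213), 1],[21.8, -0.2, 0.1, np.float64(0.0213), 1],  # 19
```

View pics/s2.png

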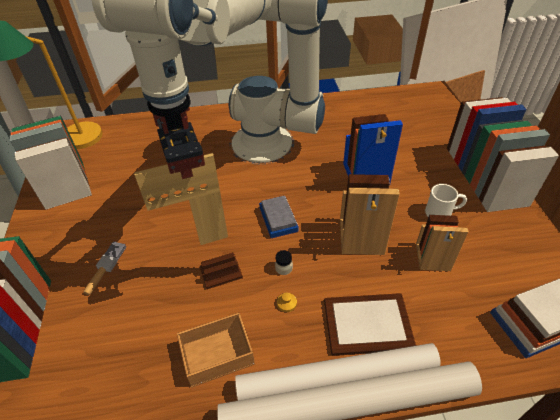

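Picture: the sign is lifted clear of the rack (sign at scene 190,200), with everything else in place. Carrying it to in front of the panel next.

>>> drive_tool --pt "10 4 0 0.02 1" --pt "20.3 7.8 0 0.021 1" --pt "20.6 7.1 0 0.021 1" --pt "20.7 6.7 0 0.021 1" --pt "20.8 6.2 0 0.021 1" --pt "21 5.8 0 0.021 1" --pt "21.1 5.3 0 0.021 1" --pt "21.2 4.9 0 0.021 1" --pt "21.3 4.4 0 0.021 1" --pt "21.4 4 0 0.021 1" --pt "21.5 3.5 0 0.021 1" --pt "21.5 3.1 0 0.021 1"

```text
clock: 8.27
ee_pos: [0.587, 0.0437, 0.3687]
eef_rot: [0.725, 0.688, -0.001, -0.001]
ft_force: [-0.5, -0.7, -2.4]
width: 0.088
```

>>> drive_tool --pt "21.6 2.6 0 0.021 1" --pt "21.7 2.2 0 0.021 1" --pt "21.7 1.7 0 0.021 1" --pt "21.7 1.2 0 0.021 1" --pt "21.7 0.8 0 0.021 1" --pt "21.8 0.3 0 0.021 1" --pt "20 0 0 0.021 1" --pt "10 0 0 0.01 1" --pt "0 0 0 0 1" --pt "0 0 0 0 1"

```text
clock: 9.1
ee_pos: [0.6149, 0.2006, 0.3692]
eef_rot: [0.777, 0.63, -0.001, -0.0]
ft_force: [0.8, 0.3, -0.8]
width: 0.089
```

```bash
python3 snap.py w4; python3 - <<'E'
from h import *
from workcell import *
st=read_state()
tr=[.543,.2185,0,-.205]
d=st["ee_pos"]-loc(tr,[0,0,0]);c,s=np.cos(.205),np.sin(.205)
print("local",c*d[0]-s*d[1],s*d[0]+c*d[1])
E
```

```text
9.1 [0.6149 0.2006 0.3692] -0.2076 [ 0.84  0.31 -0.75] 0.08918800569681387
local 0.0741840513168568 -0.003520492261906599
```

View pics/w4.png

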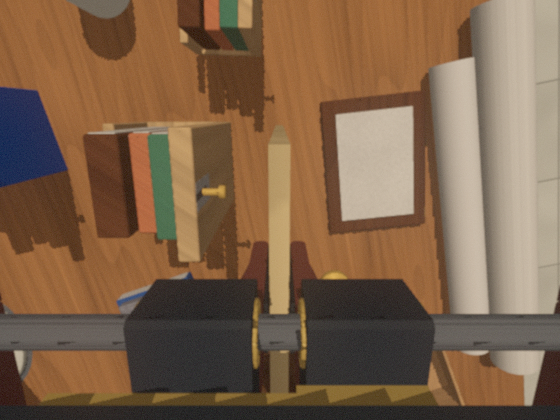

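>>> drive_tool --pt "3.5 0 10 0 1" --pt "0 0 20 0 1" --pt "0 0 25 0 1" --pt "0 0 25 0 1" --pt "0 0 20 0 1" --pt "0 -10 7 0 1" --pt "0 -10 0 0 1" --pt "0 -5 0 0 1" --pt "0 0 0 0 1" --pt "0 0 0 0 1" --pt "0 0 0 0 1"

```text
clock: 10.07
ee_pos: [0.5917, 0.2088, 0.2644]
eef_rot: [0.777, 0.629, 0.001, 0.0]
ft_force: [0.7, 0.5, -1.6]
width: 0.09
```

```bash
python3 snap.py w5; python3 - <<'E'
from h import *
from workcell import *
import cv2
cv2.imwrite("pics/s3.png",cv2.cvtColor(cams.get_image("scene"),cv2.COLOR_RGB2BGR))
s=cv2.imread("pics/s3.png")
i=cv2.resize(s[140:260,320:430],None,fx=5,fy=5,interpolation=cv2.INTER_CUBIC);cv2.imwrite("pics/s3c.png",i)
E
```

```text
10.0667 [0.5917 0.2088 0.2644] -0.2091 [ 0.75  0.49 -1.65] 0.08998892950653647
```

View pics/w5.png

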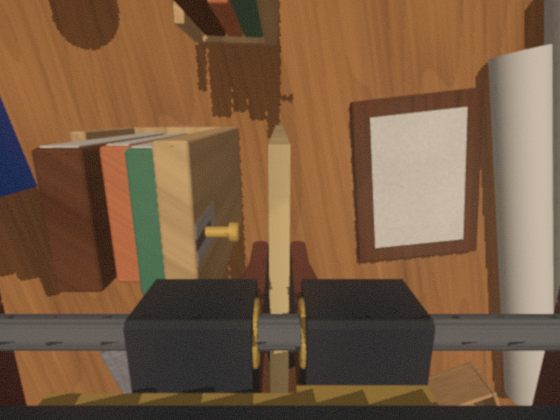

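View pics/s3c.png

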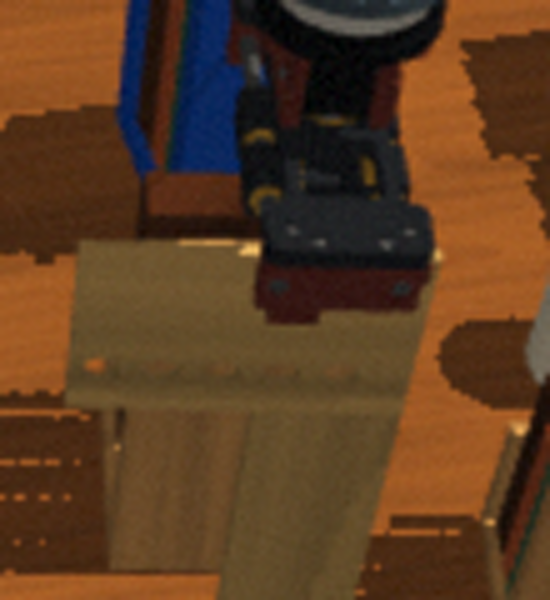

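```bash
python3 - <<'E'
import cv2
s=cv2.imread("pics/w5.png")
i=cv2.resize(s[115:265,150:305],None,fx=5,fy=5,interpolation=cv2.INTER_CUBIC);cv2.imwrite("pics/w5c.png",i[:600])
i=cv2.resize(s[120:250,190:300],None,fx=5,fy=5,interpolation=cv2.INTER_CUBIC);cv2.imwrite("pics/w5c.png",i)
E
```

```text
(no output)
```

View pics/w5c.png

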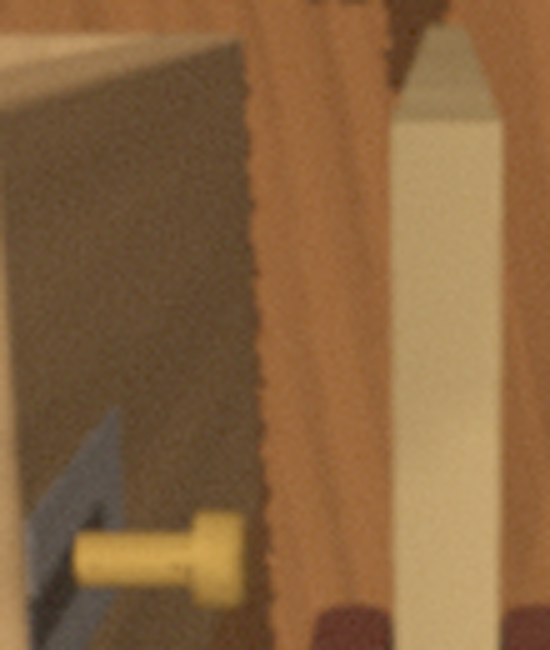

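```bash
cat > m5.py <<'E'
from h import *
import json,sys
L=lambda n:{k:np.array(v) for k,v in json.load(open(f"pics/{n}.json")).items()}
q0=np.load("tr.npy")
def bias(cal,b):
    Rn=R.from_rotvec(b[:3]);return dict(camera_matrix=cal["camera_matrix"],rvec=(Rn*R.from_rotvec(cal["rvec"])).as_rotvec(),tvec=Rn.apply(cal["tvec"])+b[3:])
def ray(cal,px,z):
    Rm=R.from_rotvec(cal["rvec"]).as_matrix();C=-Rm.T@cal["tvec"]
    d=Rm.T@np.linalg.inv(cal["camera_matrix"])@[*px,1.];return C+d*(z-C[2])/d[2]
def tl(P,tcp,yaw): # along tool x, tool y
    d=P-tcp;Y=np.array([np.cos(yaw),np.sin(yaw)]);X=np.array([-Y[1],Y[0]]);return np.array([X@d[:2],Y@d[:2]])*1000
def panelyaw(cal,a,b,z=.241):
    A=ray(cal,a,z);B=ray(cal,b,z);d=A-B;return np.arctan2(-d[0],d[1])
E
python3 - <<'E'
from m5 import *
tcp=np.array([.5917,.2088,.2644]);yaw=-.2091;f=cr(190,120,5)
for cal in(L("w5"),bias(L("w5"),q0[4:10])):
    zt=tcp[2]+.0356
    e1=tl(ray(cal,f(390,122),zt),tcp,yaw);e2=tl(ray(cal,f(502,122),zt),tcp,yaw)
    g1=tl(ray(cal,f(395,550),zt),tcp,yaw);g2=tl(ray(cal,f(498,550),zt),tcp,yaw)
    bt=tl(ray(cal,f(447,25),zt-.264),tcp,yaw)
    hd=[tl(ray(cal,f(220,558),z),tcp,yaw) for z in(.2146,.2166,.2186)]
    nk=tl(ray(cal,f(130,558),.2166),tcp,yaw)
    base=tl(ray(cal,f(74,558),.2166),tcp,yaw)
    print("end",e1,e2,"mid",g1,g2,"bottom",bt,"\nhead",hd,"neck",nk,base)
    print("panel front edge dir yaw",panelyaw(cal,f(5,200),f(27,640)))
E
```

```text
end [60.88359615 -4.70670738] [60.88068703  3.4354412 ] mid [28.10688448 -4.60826471] [28.10198059  3.39382944] bottom [60.91358656 -0.19205765] 
head [array([ -1.76102963, -29.95249539]), array([ -1.07670257, -29.67783592]), array([ -0.39237551, -29.40317645])] neck [ -1.06954472 -41.26130577] [ -1.06509133 -48.46816011]
panel front edge dir yaw -0.22645316533932722
end [61.68751275 -5.28232117] [61.65851807  3.01679815] mid [28.3498609  -5.28916314] [28.32751305  2.85304211] bottom [63.62344296 -1.71228527] 
head [array([ -0.82925911, -31.29379576]), array([ -0.16060878, -31.00950764]), array([  0.50804155, -30.72521951])] neck [ -0.12864228 -42.71996841] [ -0.10874685 -50.00837055]
panel front edge dir yaw -0.22818767440558085
```

```bash
python3 - <<'E'
from m5 import *
d=cr(170,120,7);e=cr(0,90,4);f=cr(190,120,5)
cals=[L(n) for n in("w1","w2","w5")]
for nm,px in(("base",[d(221,297),e(171,346),f(76,558)]),("headback",[d(391,298),e(285,346),f(192,558)]),("tip",[d(463,298),e(368,346),f(245,558)])):
  for ids in([0,1,2],[0,1],[1,2]):
    r=least_squares(lambda X:np.concatenate([proj(cals[i],[X])[0]-px[i] for i in ids]),[.56,.21,.22]);print(nm,ids,r.x.round(4),r.fun.round(1),tl(r.x,np.array([.5917,.2088,.2644]),-.2091).round(1))
E
```

```text
base [0, 1, 2] [0.5446 0.218  0.2187] [ 0.1 -0.2  0.2 -0.4 -0.4  0.7] [ -0.8 -48. ]
base [0, 1] [0.5445 0.2179 0.2188] [ 0.   0.1 -0.  -0. ] [ -0.9 -48.1]
base [1, 2] [0.5448 0.2181 0.219 ] [ 0.2 -0.5 -0.2  0.6] [ -0.7 -47.8]
headback [0, 1, 2] [0.5594 0.2151 0.2194] [-0.2 -0.3  0.2 -0.2 -0.   0.6] [ -0.5 -32.9]
headback [0, 1] [0.5596 0.215  0.22  ] [-0.  -0.1  0.   0.1] [ -0.6 -32.7]
headback [1, 2] [0.5593 0.2152 0.2193] [ 0.1 -0.4 -0.2  0.5] [ -0.5 -33. ]
tip [0, 1, 2] [0.5647 0.2123 0.211 ] [ 0.5  0.7 -0.4  0.4 -0.1 -1.1] [ -2.2 -27.2]
tip [0, 1] [0.5642 0.2124 0.2096] [ 0.   0.3 -0.  -0.2] [ -2.2 -27.7]
tip [1, 2] [0.5649 0.2121 0.2113] [-0.2  0.7  0.3 -0.8] [ -2.3 -26.9]
```

>>> drive_tool --pt "-0.9 0 3.4 0 1" --pt "0 0 3 0 1" --pt "0 -5 0 0 1" --pt "0 -5 0 0 1" --pt "0 -5 0 0 1" --pt "0 -3 0 0 1" --pt "0 0 0 0 1" --pt "0 0 0 0 1" --pt "0 0 0 0 1"

```text
clock: 10.92
ee_pos: [0.5734, 0.2122, 0.2573]
eef_rot: [0.777, 0.63, 0.0, 0.0]
ft_force: [-0.9, -0.1, -1.2]
width: 0.094
```

```bash
python3 snap.py w6; python3 - <<'E'
import cv2
s=cv2.imread("pics/w6.png")
i=cv2.resize(s[120:270,190:300],None,fx=4,fy=4,interpolation=cv2.INTER_CUBIC);cv2.imwrite("pics/w6c.png",i)
E
```

```text
10.9167 [0.5734 0.2122 0.2573] -0.2084 [-0.88 -0.11 -1.18] 0.09435809818614588
```

View pics/w6c.png

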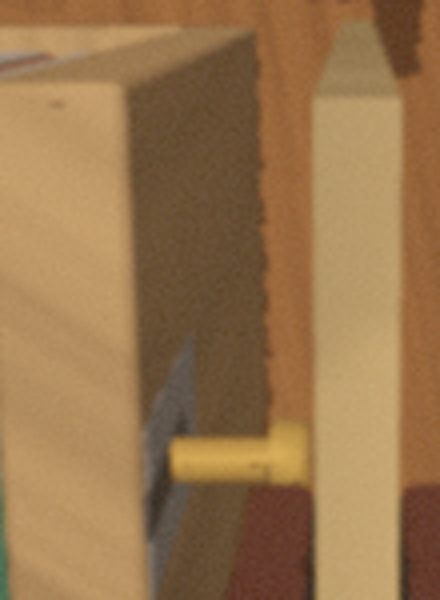

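```bash
python3 - <<'E'
from m5 import *
tcp=np.array([.5734,.2122,.2573]);yaw=-.2084;f=cr(190,120,4)
cal=L("w6");zt=tcp[2]+.0356
print(tl(ray(cal,f(313,97),zt),tcp,yaw),tl(ray(cal,f(402,97),zt),tcp,yaw))
for z in(.2135,.2155,.2175): print(tl(ray(cal,f(290,454),z),tcp,yaw),"neck",tl(ray(cal,f(220,460),z),tcp,yaw),"tip bottom",tl(ray(cal,f(309,454),z-.005),tcp,yaw))
print(panelyaw(cal,f(128,100),f(148,580)))
E
```

```text
[60.97568406 -4.56703984] [60.97382359  3.51788511]
[ -0.99694216 -11.18869954] neck [ -1.99862946 -22.28399844] tip bottom [-2.74224587 -8.36900016]
[ -0.29903977 -11.08576204] neck [ -1.29103399 -22.0736944 ] tip bottom [-2.04433831 -8.29513515]
[  0.39886261 -10.98282454] neck [ -0.58343852 -21.86339036] tip bottom [-1.34643075 -8.22127014]
-0.21005131240743766
```

>>> drive_tool --pt "-0.4 -1 0 0 1" --pt "0 -1 0 0 1" --pt "0 -1 0 0 1" --pt "0 -1 0 0 1" --pt "0 0 0 0 1" --pt "0 0 0 0 1"

```text
clock: 11.47
ee_pos: [0.5694, 0.2127, 0.2571]
eef_rot: [0.777, 0.63, 0.0, 0.0]
ft_force: [-0.5, -0.2, -1.3]
width: 0.09
```

>>> drive_tool --pt "0 -1 0 0 1" --pt "0 -1 0 0 1" --pt "0 0 0 0 1" --pt "0 0 0 0 1"

```text
clock: 11.8
ee_pos: [0.5674, 0.2131, 0.2571]
eef_rot: [0.777, 0.63, 0.0, 0.0]
ft_force: [0.1, 0.3, -2.1]
width: 0.092
```

>>> drive_tool --pt "0 -1 0 0 1" --pt "0 -1 0 0 1" --pt "0 -1 0 0 1" --pt "0 0 0 0 1" --pt "0 0 0 0 1"

```text
clock: 12.22
ee_pos: [0.5645, 0.2137, 0.2571]
eef_rot: [0.777, 0.63, 0.0, 0.0]
ft_force: [0.6, 0.5, -1.8]
width: 0.095
```

```bash
python3 snap.py w7; python3 - <<'E'
import cv2
s=cv2.imread("pics/w7.png")
i=cv2.resize(s[120:270,190:300],None,fx=4,fy=4,interpolation=cv2.INTER_CUBIC);cv2.imwrite("pics/w7c.png",i)
E
```

```text
12.2167 [0.5645 0.2137 0.2571] -0.2085 [ 0.6   0.52 -1.77] 0.09454664642026539
```

View pics/w7c.png

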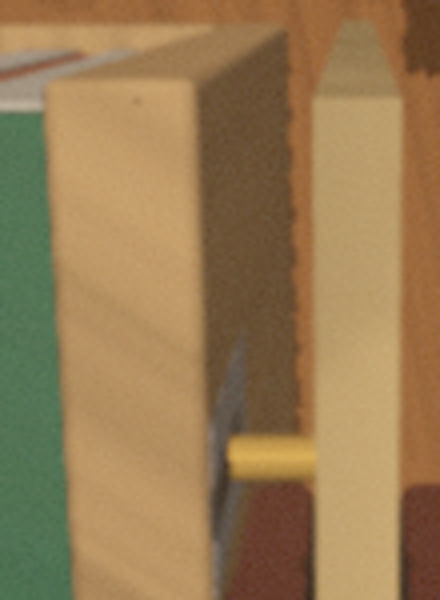

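>>> drive_tool --pt "0 -1.5 0 0 1" --pt "0 -1.5 0 0 1" --pt "0 -1.5 0 0 1" --pt "0 0 0 0 1" --pt "0 0 0 0 1"

```text
clock: 12.68
ee_pos: [0.56, 0.2146, 0.2571]
eef_rot: [0.777, 0.63, 0.0, 0.0]
ft_force: [-1.1, 0.3, -0.8]
width: 0.09
```

>>> drive_tool --pt "0 -1.5 0 0 1" --pt "0 -1.5 0 0 1" --pt "0 -1.5 0 0 1" --pt "0 0 0 0 1" --pt "0 0 0 0 1"

```text
clock: 13.1
ee_pos: [0.5556, 0.2156, 0.2571]
eef_rot: [0.777, 0.63, 0.0, 0.0]
ft_force: [0.3, -0.5, -2.1]
width: 0.09
```

```bash
python3 snap.py w8; python3 - <<'E'
import cv2
s=cv2.imread("pics/w8.png")
i=cv2.resize(s[120:270,190:300],None,fx=4,fy=4,interpolation=cv2.INTER_CUBIC);cv2.imwrite("pics/w8c.png",i)
E
```

```text
13.1 [0.5556 0.2156 0.2571] -0.2084 [ 0.29 -0.5  -2.12] 0.09048587906282642
```

View pics/w8c.png

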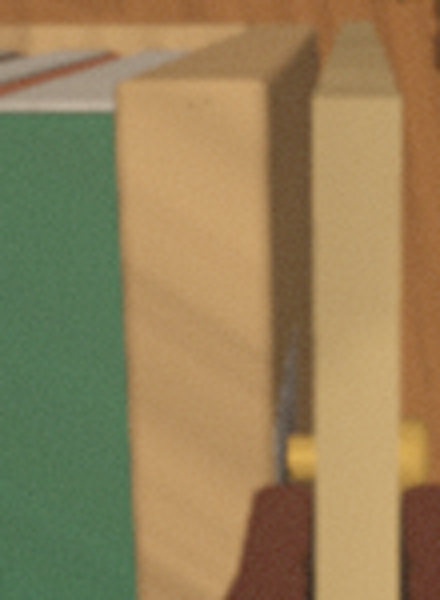

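>>> drive_tool --pt "0 -1.5 0 0 1" --pt "0 -1.5 0 0 1" --pt "0 -1 0 0 1" --pt "0 0 0 0 1" --pt "0 0 0 0 1"

```text
clock: 13.57
ee_pos: [0.5517, 0.2164, 0.2571]
eef_rot: [0.777, 0.63, 0.0, 0.0]
ft_force: [-1.1, -0.6, -2.2]
width: 0.088
```

>>> drive_tool --pt "0 -0.7 0 0 1" --pt "0 -0.7 0 0 1" --pt "0 0 0 0 1" --pt "0 0 0 0 1"

```text
clock: 13.9
ee_pos: [0.5504, 0.2167, 0.2571]
eef_rot: [0.777, 0.63, 0.0, 0.0]
ft_force: [-0.0, -0.4, -2.4]
width: 0.091
```

```bash
python3 snap.py w9; python3 - <<'E'
import cv2
s=cv2.imread("pics/w9.png")
i=cv2.resize(s[120:270,190:300],None,fx=4,fy=4,interpolation=cv2.INTER_CUBIC);cv2.imwrite("pics/w9c.png",i)
E
```

```text
13.9 [0.5504 0.2167 0.2571] -0.2084 [-0.02 -0.39 -2.36] 0.09050832666570409
```

View pics/w9c.png

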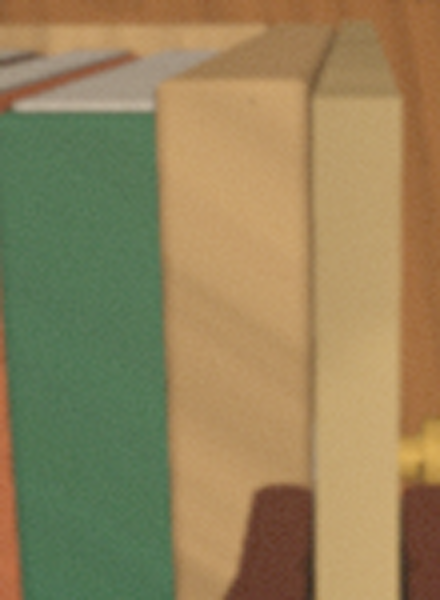

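>>> drive_tool --pt "0 0 1 0 1" --pt "0 0 1 0 1" --pt "0 0 1 0 1" --pt "0 0 0 0 1" --pt "0 0 0 0 1" --pt "0 0 0 0 1"

```text
clock: 14.45
ee_pos: [0.5504, 0.2167, 0.254]
eef_rot: [0.777, 0.63, -0.0, -0.0]
ft_force: [0.5, -0.3, -2.0]
width: 0.093
```

>>> drive_tool --pt "0 -0.7 0.7 0 1" --pt "0 0 0 0 1" --pt "0 0 0 0 1"

```text
clock: 14.7
ee_pos: [0.5497, 0.2168, 0.2533]
eef_rot: [0.777, 0.63, -0.0, 0.0]
ft_force: [0.2, -1.0, -2.2]
width: 0.088
```

>>> drive_tool --pt "0 0 0.7 0 1" --pt "0 0 0 0 1" --pt "0 0 0 0 1"

```text
clock: 14.95
ee_pos: [0.5497, 0.2168, 0.2526]
eef_rot: [0.777, 0.63, -0.0, -0.0]
ft_force: [-0.2, 0.4, -3.6]
width: 0.09
```

>>> drive_tool --pt "0 0 0.7 0 1" --pt "0 0 0 0 1" --pt "0 0 0 0 1"

```text
clock: 15.2
ee_pos: [0.5497, 0.2168, 0.2519]
eef_rot: [0.777, 0.63, -0.0, -0.0]
ft_force: [0.1, 0.7, -1.8]
width: 0.092
```

>>> drive_tool --pt "0 0 0.7 0 1" --pt "0 0 0 0 1" --pt "0 0 0 0 1"

```text
clock: 15.45
ee_pos: [0.5498, 0.2168, 0.2516]
eef_rot: [0.777, 0.63, 0.0, 0.0]
ft_force: [-0.1, 1.0, -0.7]
width: 0.085
```

>>> drive_tool --pt "0 0 0.6 0 1" --pt "0 0 0 0 1" --pt "0 0 0 0 1"

```text
clock: 15.7
ee_pos: [0.5498, 0.2168, 0.2514]
eef_rot: [0.777, 0.63, 0.0, 0.0]
ft_force: [-1.6, -0.4, 3.7]
width: 0.09
```

>>> drive_tool --pt "0 0 -0.5 0 1" --pt "0 -0.4 0 0 1" --pt "0 0 0 0 1" --pt "0 0 0 0 1"

```text
clock: 16.03
ee_pos: [0.5497, 0.2168, 0.2515]
eef_rot: [0.777, 0.63, 0.0, 0.0]
ft_force: [1.3, -0.4, 3.6]
width: 0.09
```

```bash
python3 snap.py w10; python3 - <<'E'
import cv2
s=cv2.imread("pics/w10.png")
i=cv2.resize(s[120:270,190:300],None,fx=4,fy=4,interpolation=cv2.INTER_CUBIC);cv2.imwrite("pics/w10c.png",i)
E
```

```text
16.0333 [0.5497 0.2168 0.2515] -0.2087 [ 1.33 -0.35  3.58] 0.08951367977364875
```

View pics/w10c.png

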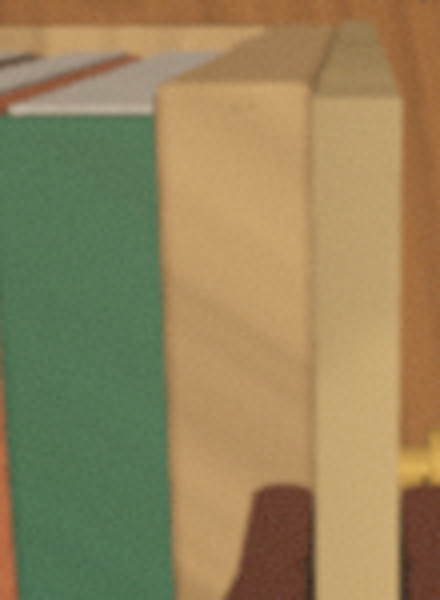

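>>> drive_tool --pt "0 0 -0.6 0 1" --pt "0 0 0 0 1" --pt "0 0 0 0 1" --pt "0 0 0 0 1"

```text
clock: 16.42
ee_pos: [0.5494, 0.2169, 0.2516]
eef_rot: [0.777, 0.63, -0.0, 0.0]
ft_force: [1.5, -0.7, 1.5]
width: 0.088
```

>>> drive_tool --pt "0 -0.5 0 0 1" --pt "0 0 0 0 1" --pt "0 0 0 0 1"

```text
clock: 16.67
ee_pos: [0.5488, 0.217, 0.2516]
eef_rot: [0.777, 0.63, -0.0, -0.0]
ft_force: [0.8, 0.2, 1.5]
width: 0.087
```

>>> drive_tool --pt "0 -0.7 0 0 1" --pt "0 0 0 0 1" --pt "0 0 0 0 1"

```text
clock: 16.92
ee_pos: [0.5485, 0.217, 0.2515]
eef_rot: [0.777, 0.63, 0.0, 0.0]
ft_force: [4.7, -0.1, -0.7]
width: 0.089
```

>>> drive_tool --pt "0 -0.6 0 0 1" --pt "0 0 0 0 1" --pt "0 0 0 0 1"

```text
clock: 17.17
ee_pos: [0.5485, 0.217, 0.2515]
eef_rot: [0.777, 0.629, 0.001, 0.001]
ft_force: [6.3, -0.5, -1.4]
width: 0.092
```

>>> drive_tool --pt "0 0.8 0 0 1" --pt "0 0 0 0 1" --pt "0 0 0 0 0.7" --pt "0 0 0 0 0.6" --pt "0 0 0 0 0.5" --pt "0 0 0 0 0.4" --pt "0 0 0 0 0.4" --pt "0 0 0 0 0.4" --pt "0 0 0 0 0.4"

```text
clock: 17.92
ee_pos: [0.5483, 0.2171, 0.2517]
eef_rot: [0.777, 0.63, -0.0, -0.0]
ft_force: [0.6, -0.1, 0.2]
width: 0.296
```

```bash
python3 snap.py w11; python3 - <<'E'
import cv2
from workcell import *
cv2.imwrite("pics/s4.png",cv2.cvtColor(cams.get_image("scene"),cv2.COLOR_RGB2BGR))
s=cv2.imread("pics/s4.png")
i=cv2.resize(s[140:270,320:440],None,fx=4.5,fy=4.5,interpolation=cv2.INTER_CUBIC);cv2.imwrite("pics/s4c.png",i)
E
```

```text
17.9167 [0.5483 0.2171 0.2517] -0.2084 [ 0.6  -0.07  0.19] 0.2958988315582269
```

View pics/w11.png

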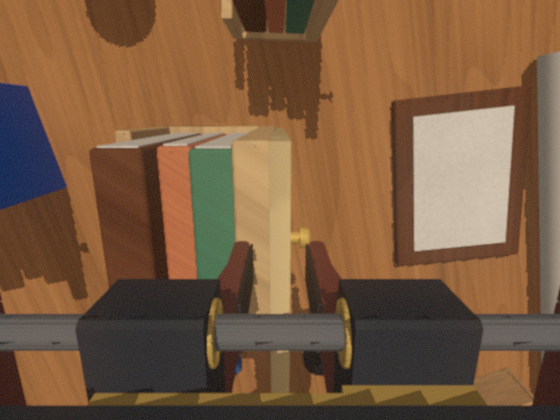

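View pics/s4c.png

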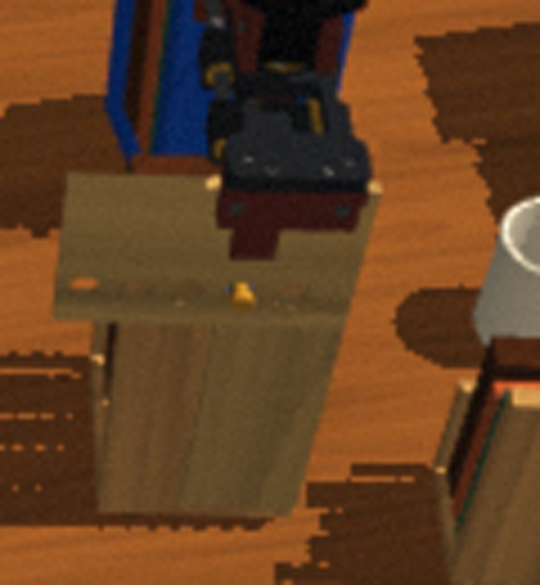

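The sign is released and hanging: in the scene crop the stud head sticks out of the fourth hole (hole_d), and the sign lies flat on the panel. The fingers sit clear on both sides of it. I'll withdraw straight up.

>>> drive_tool --pt "0 0 0 0 0.2" --pt "0 0 0 0 0.2" --pt "0 0 -3 0 0.2" --pt "0 0 -10 0 0.2" --pt "0 0 -20 0 0.2" --pt "0 0 -25 0 0.2" --pt "0 0 -25 0 0.2" --pt "0 0 -25 0 0.2" --pt "0 0 -15 0 0.2" --pt "0 0 0 0 0.2" --pt "0 0 0 0 0.2" --pt "0 0 0 0 0.2"

```text
clock: 19.02
ee_pos: [0.5484, 0.2171, 0.3736]
eef_rot: [0.777, 0.63, -0.001, -0.0]
ft_force: [-0.0, 0.6, -1.1]
width: 0.404
```

>>> drive_tool --pt "-20 0 -5 0 0.2" --pt "-25 0 0 0 0.2" --pt "-25 0 0 0 0.2" --pt "-25 0 0 0 0.2" --pt "-25 0 0 0 0.2" --pt "-20 0 0 0 0.2" --pt "0 0 0 0 0.2" --pt "0 0 0 0 0.2" --pt "0 0 0 0 0.2"

```text
clock: 19.77
ee_pos: [0.5194, 0.0806, 0.3786]
eef_rot: [0.777, 0.63, -0.001, -0.001]
ft_force: [1.0, 0.7, -0.6]
width: 0.402
```

```bash
python3 snap.py w12; python3 - <<'E'
import cv2
from workcell import *
cv2.imwrite("pics/s5.png",cv2.cvtColor(cams.get_image("scene"),cv2.COLOR_RGB2BGR))
s=cv2.imread("pics/s5.png")
i=cv2.resize(s[150:265,320:440],None,fx=5,fy=5,interpolation=cv2.INTER_CUBIC);cv2.imwrite("pics/s5c.png",i)
E
```

```text
19.7667 [0.5194 0.0806 0.3786] -0.2084 [ 0.96  0.73 -0.6 ] 0.40171869958290335
```

View pics/w12.png

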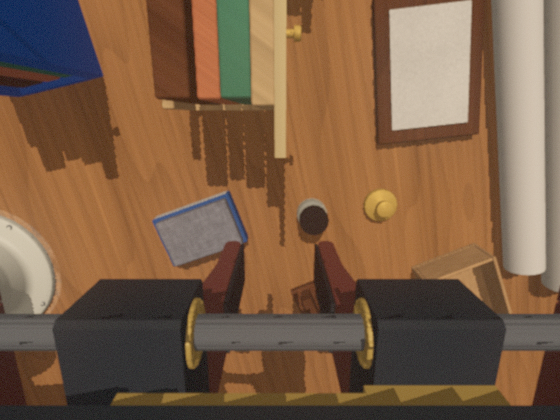

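View pics/s5.png

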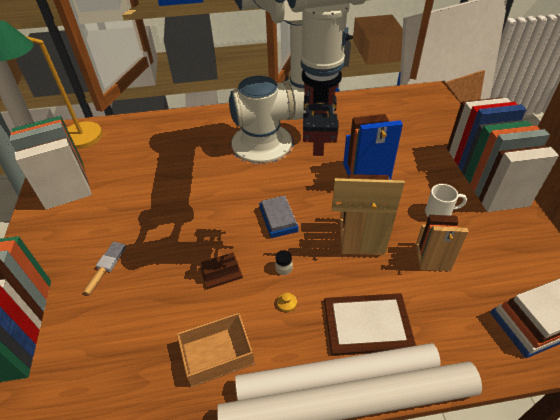

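View pics/s5c.png

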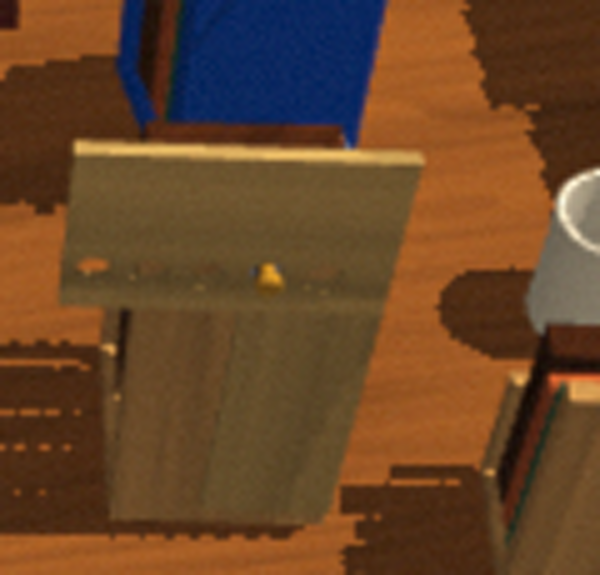

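```bash
python3 - <<'E'
from h import *
from workcell import *
cs=cams.get_calibration("scene");f=cr(320,150,5)
P=np.array([[.004,-.125,.264],[.004,.035,.264],[.004,-.125,.16],[.004,-.026+0,.186]])
def m(q): return T([q[0],q[1],q[2],-.208],R.from_rotvec([q[3],0,0]).apply(P))[:3]
X=np.array([f(74,156),f(423,164),f(60,303)])
r=least_squares(lambda q:(proj(cs,m(q))-X).ravel(),[.547,.245,.025,0])
print(r.x,r.fun.round(1),read_state()["qd"].round(3))
E
```

```text
[ 0.55016063  0.24268015  0.01682004 -0.00923681] [ 0.2 -0.4 -0.2 -0.1 -0.   0.5] [ 0.003  0.001 -0.007 -0.004  0.003 -0.003]
```

Measured roll is about -0.01 rad, so the sign hangs level, flat on the panel, and the arm is clear. Handing in.

```bash
python3 -c "
from workcell import workorder
print(workorder.job_done())"
```

```text
the job is handed in; nothing more can be done
None
```

The sign is hanging by itself on the stud by hole_d, and I handed the job in at about 20 s. No verdict is reported.

**What I did:**
- **Choosing the hole:** the centre of mass works out at y ≈ -26.9 mm, which is almost on hole_d.
- **Finding the stud:** several wrist and scene views put it at about 0.2155 m, roughly 9 mm below the middle of the slot. My first two estimates disagreed (0.2125 m and about 0.221 m), so I took more views before moving in.
- **Hanging it:** I slid the hole over the head without noticeable contact. I then lowered the sign onto the neck (about 6 N by the wrist sensor), pressed it lightly to the panel (about 6 N) and let go.

**Last checks:**
- **Hanging:** the stud head shows through the fourth hole and the back is flat on the panel. The fitted tilt is about 0.01 rad.
- **Surroundings:** the other objects look unmoved by eye in the scene picture; I did not measure them. The gripper is clear of everything.
- **One figure that is off:** the same single-camera fit put the sign about 8 mm lower than the arm's own readings imply. I put this down to a loose fit, since the stud is visibly through the hole, and did not check it further.

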